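Refit the bayonet collar of a clay extruder and hold it home

TASK

Pick up the knurled aluminium collar and set it, open end down as it stands, over the mouth of the upright clay extruder; turn it until its hidden keyways drop over the four pins on the barrel, then push it down against the sprung die until it sits fully home on the shoulder. It springs up again if let go, so finish while still holding it pushed home, level, for me to put the locking screw in. Leave everything else on the bench where it is.

Things in the scene. Friction and masses are not known exactly. Their poses are not given: they have to be found in the camera images.
- collar: Loose knurled aluminium collar (cap-like ring) standing on the bench open end down: 64 mm across, 38 mm high, 0.12 to 0.24 kg. Origin: centre of its underside; z up along its axis. Grip it across the knurl, fingers either side, from above. Its pose does not tell where the pins are.
- collar_mouth (a point): Centre of the collar's open underside (same point as its origin). The bore from here is 44 mm across and 33 mm deep; above it is a 5 mm top lip with a 22 mm window. Inside the bore are four like keyways, 90 degrees apart, 11 mm wide, 6 mm deep, open only at the underside and closed outside, so they are hidden.
- extruder: Fixed hand clay extruder, upright, in a round green foot 120 mm across bolted to the bench. Origin: on the barrel axis at bench level; z up along the barrel. Steel barrel 40 mm across, its mouth 160 mm above the bench, the top 5 mm tapering to 33 mm; a brass die stands 8 mm out of the mouth.
- pin_level (a point): Point on the barrel axis, 141 mm above the bench, level with the tops of four brass pins: 6 mm thick, 90 degrees apart, standing out 6.5 mm from the barrel, at an unknown angle not given by any pose. A collar lowered over the barrel rests here on the pins; turned by a quarter turn at most, either way, it can drop (each keyway clears its pin by about 0.1 rad to either side).
- shoulder (a point): Point on the barrel axis at the top face of the dark steel shoulder flange (62 mm across) below the pins, 130 mm above the bench. The collar's origin lies here when it is fully home; on the way down from the pins its lip meets the die 5 mm above this.
- die_seat (a joint): How far the sprung brass die (32 mm across, in the barrel's mouth, its top 168 mm above the bench when free) is pressed down, m: 0 free, 0.005 with the collar fully home. The spring pushes back with about 3 N at the start and 9 N at 0.005.
- spare_die_a: Bystander: loose brass die disc, 34 mm across, 8 mm high, lying flat. Origin: centre of its underside.
- spare_die_b: Bystander: loose steel die disc, 34 mm across, 8 mm high, lying flat. Origin: centre of its underside.
- glaze_jar: Bystander: loose white jar with a yellow lid, 68 mm across, 85 mm high. Origin: centre of its underside.
- plunger: Bystander: the extruder's plunger lying at the far side: black piston 37 mm across, steel rod, wooden T-handle 100 mm wide; 240 mm long along its y. Origin: at bench level near the middle of the rod.
- modelling_tool: Bystander: dark wooden modelling tool, a flat stick 200 mm long with broad ends, lying along its x. Origin: its middle, underside.
- glaze_brush: Bystander: glaze brush, 200 mm long, lying along its x. Origin: its middle, underside.
- clay_figure: Bystander: loose terracotta figure with two raised arms, 112 mm high, on the banding wheel (a round turntable 200 mm across, 100 mm high, at the right). Origin: centre of its underside.
Things that resemble listed ones, but are neither listed nor needed, are in the scene too. Several things look just like the extruder: the one meant starts farthest from the robot's base.

How it is judged:
By the outcome, as a careful person would: the job done as asked, in the order asked, and still so for the second after the job is handed in, while the arm keeps its last pose, push and grip.
It also fails if it takes over 56 s, if anything falls off the work surface, if the arm or the gripper's body presses on something with over 40 N, if the wrist force passes 120 N, or if a joint passes its speed limit or range.

ROBOT

A 6-joint arm with a two-finger parallel gripper is mounted at the origin on the work surface. World frame = base frame: x ahead of the robot, y to its left, z up, the work surface at z = 0. Lengths are in m, angles in degrees, forces in N, time in s.
With the tool pointing down it reaches from about 0.35 to 0.975 m from the base axis. Payload 4.9 kg.
Tool frame: the origin (TCP) lies at the very end of the fingers, on their centre line; the grasp point (between the pads) lies r.grip_depth behind it (r.grip_depth is the distance from the TCP to the grasp point, in m); z points along the fingers, y is the line along which they close (so a half turn about z gives the same grasp; the last joint's range is limited). The gripper opens to 85 mm and grips with 20 to 120 N. Pads are 22 mm wide; open, the fingers measure 114 mm over their backs; the gripper's body (76 mm by 85 mm) begins 54 mm behind the grasp point. The pads swing forward as they close: fully open they stand 13 mm farther back than shut.
Start: joints at [-70.703, 3.019, 92.412, -0, 84.569, -6.818], TCP at [0.275, -0.561, 0.231] pointing down, gripper open.
Joint ranges: [-172.51, 172.51], [-57.92, 126.97], [3.15, 148.05], [-58.71, 238.71], [5.1, 150.11], [-179.66, 179.66]. Speed limits (degrees/s): [147.25, 147.25, 180, 180, 180, 180].

INTERFACE

Orientations are given as [roll, pitch, yaw] about the fixed x, y, z axes, in that order (R = Rz(yaw) Ry(pitch) Rx(roll)).
In Python, from workcell import r gives the robot as it stands.
- The arm moves only by the tool step_arm, never from a script. Its argument "plan" is a list of rows, each a list of 6 numbers: the shift along the tool's x, y, z as a fraction of full scale, then the turn, a rotation vector about the tool's x, y, z as a fraction of full scale. A call has 1 to 10 rows; each row shifts and turns the commanded pose from where the row before left it, along the tool's axes as they then stand; what a row does not reach is not made up. Full scale, the value 1, is 2.5 cm for a shift and 0.15 rad for a turn. A row lasts 1/10 s, in which the tool goes at most 50 mm and 8.59 degrees, less where a joint would pass 70% of its speed; a pose out of reach is approached as far as the arm can. A call with a number of a shift or a turn outside -1 to 1 is refused whole. A call with a gripper value outside its range is refused whole. "hand" is the opening, from 0 (shut) to 1 (fully open), set as the call begins (left out, the last holds). The fingers move at their own pace and stop on an object; the grip force is fixed at half the most. Time passes only in rows, so rows that do not move let the fingers close. It gives the time, the measured TCP pose, the force, the opening and the grip force at its end, in the units of the state.
- r.observe(): the state, without advancing time (a new reading comes with each control period).
- r.grab_frame(name): name is "side" or "top" or "wrist"; returns the picture (384x512x3 uint8, blue, green, red); there is no depth.
- r.camera_model(name): a dict with "mtx" (3x3 intrinsics, pixels), "k1" (the pictures are not rectified: a ray, as slopes to the right and down, at radius r is drawn at 1 + k1 r^2 times it, then the intrinsics apply), "T" (4x4, takes a point from camera to world coordinates); the wrist camera has in their place "hand_eye" (4x4, takes a point from camera to tool coordinates, whose origin is the TCP and whose axes are the flange's). Camera axes: x right, y up, looking along -z (the intrinsics and any distortion apply to the point x, -y, -z); pixel columns grow to the right and rows downward; lengths in m; the calibration is good to about 2 mm. A picture is of the moment at which its call begins: read the wrist's pose just before it. camera_model takes no time and is no camera call.
- r.finish_job(): hands the job in; it is judged then, once.
The state is a dict: "t": time; "joint_positions": joint angles; "qvel": joint speeds; "joint_torque": joint torques, N m; "tool_pos": TCP position; "eef_rot": TCP orientation; "wrist_force": force on the tool from outside, world axes, zero at the start; "moment": the same for the moment, N m; "gripper_width": finger opening in m; "gripper_force": force on a finger pad.
Only numpy, scipy, OpenCV 4.12 (cv2) and the standard library are available. Lean on these libraries where they do the work, as an engineer would, in place of code of your own. Each camera call takes 0.05 s, during which the arm holds its last target. There are 200 camera calls.

## Working session

There is one attempt and no reset: what is moved stays moved. The work goes in short steps, Python scripts to look and compute and a tool call to move; the robot and the scene stay as the last step left them, time stands still between calls to the robot, and variables do not carry over. Pictures are saved under pics/ and viewed, at most 10 in all, crops included, and the job is handed in when it is done.

Besides the shell and the picture viewer there is one more tool, called after "Request:" by a JSON object that holds its "op" and its "data", one argument or row to a line. step_arm: Moves the arm, as the interface text tells. Shift numbers are shares of 2.5 cm and turn numbers shares of 0.15 rad, none past 1 either way. Its arguments: {"type":"object","properties":{"plan":{"type":"array"},"hand":{"type":"number"}},"required":["plan"]}

```bash
mkdir -p pics; python3 - <<'E'
from workcell import r
import cv2
s=r.observe(); print(s); print(r.grip_depth)
for n in("side","top","wrist"):
    cv2.imwrite(f"pics/{n}0.png",r.grab_frame(n)); 
    print(n,r.camera_model(n))
E
```

```text
{'t': 0.0, 'joint_positions': array([-7.07032853e+01,  3.05672222e+00,  9.24922095e+01,  1.02074311e-04,
        8.45666032e+01, -6.81836763e+00]), 'qvel': array([-0.03907287, -0.06264497,  0.1577295 ,  0.01278548, -0.08844724,
        0.01557967]), 'joint_torque': array([-2.28924684e-03, -3.93692458e+01, -3.70173669e+01, -2.39386800e-04,
        7.08375723e-03,  4.12269983e-06]), 'tool_pos': array([ 0.27490478, -0.56061235,  0.23006758]), 'eef_rot': array([-1.79885294e+02, -1.38174343e-02,  2.61150587e+01]), 'wrist_force': array([-0.17858568, -0.10211681,  0.67206973]), 'moment': array([-0.00722114,  0.03866631, -0.0041395 ]), 'gripper_force': 0.0, 'gripper_width': 0.08523586788987396}
0.0187
side {'mtx': array([[347.01589524,   0.        , 257.47136881],
       [  0.        , 347.01589524, 186.12456525],
       [  0.        ,   0.        ,   1.        ]]), 'k1': -0.015068851464547577, 'T': array([[-0.8838784 ,  0.28954466, -0.36731848,  0.1619496 ],
       [-0.46770242, -0.54100616,  0.69897552,  0.72309751],
       [ 0.00366307,  0.78960511,  0.6136044 ,  0.74754904],
       [ 0. 
[... 346 characters left out ...]
 0.0098501 ,  0.00463443],
       [ 0.01017247,  0.11850689,  0.99290112,  1.24002464],
       [ 0.        ,  0.        ,  0.        ,  1.        ]])}
wrist {'mtx': array([[324.50822893,   0.        , 254.22503142],
       [  0.        , 324.50822893, 192.74976419],
       [  0.        ,   0.        ,   1.        ]]), 'k1': 0.02095182341629398, 'hand_eye': array([[-7.53655418e-04,  9.59082134e-01,  2.83126990e-01,
         7.15705776e-02],
       [ 9.99999712e-01,  7.47644093e-04,  1.29281598e-04,
         1.16923872e-03],
       [-8.76865506e-05,  2.83127006e-01, -9.59082421e-01,
        -1.42374199e-01],
       [ 0.00000000e+00,  0.00000000e+00,  0.00000000e+00,
         1.00000000e+00]])}
```

View pics/top0.png

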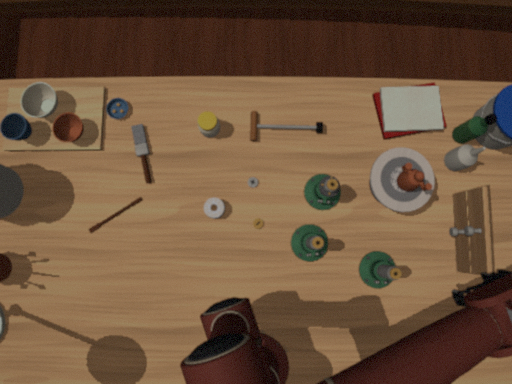

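View pics/side0.png

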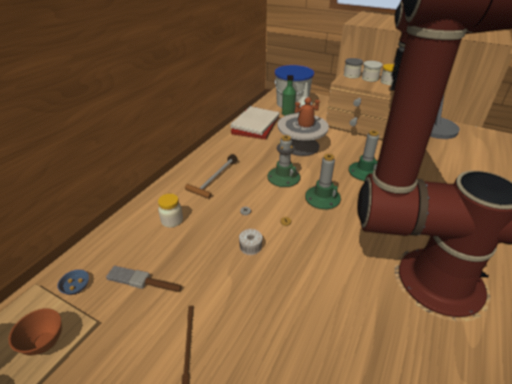

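The top view shows the collar at (214,208). Three extruders have their feet at (322,192), (310,242) and (377,270). The spare dies are at (253,183) and (258,223), and the arm is at lower right.

```bash
cat > h.py <<'E'
from workcell import r
import numpy as np, cv2
from scipy.spatial.transform import Rotation as R
F=np.diag([1,-1,-1])
def camT(n,s=None):
    m=r.camera_model(n)
    if n!="wrist": return m,m["T"]
    s=s or r.observe(); T=np.eye(4); T[:3,:3]=R.from_euler('xyz',s["eef_rot"],degrees=True).as_matrix(); T[:3,3]=s["tool_pos"]
    return m,T@m["hand_eye"]
def dist(m): return np.array([m["k1"],0,0,0,0.])
def pix2z(n,uv,z,s=None):
    m,T=camT(n,s); p=cv2.undistortPoints(np.array(uv,float).reshape(-1,1,2),m["mtx"],dist(m)).reshape(-1,2)
    d=np.c_[p[:,0],-p[:,1],-np.ones(len(p))]@T[:3,:3].T
    return T[:3,3]+d*((z-T[2,3])/d[:,2])[:,None]
def proj(n,P,s=None):
    m,T=camT(n,s); q=(np.atleast_2d(P)-T[:3,3])@T[:3,:3]@F
    return cv2.projectPoints(q,np.zeros(3),np.zeros(3),m["mtx"],dist(m))[0].reshape(-1,2)
E
python3 - <<'E'
from h import *
for n,l in (("top",[(322,192),(310,242),(377,270)]),("side",[(284,177),(323,197),(365,170)])):
    p=pix2z(n,l,0.01); print(n,p.round(3),np.hypot(p[:,0],p[:,1]).round(3))
print(pix2z("top",[(330,187),(317,243),(391,271)],.168).round(3))
print(pix2z("top",[(214,207.5)],.038),pix2z("side",[(251,236)],.038))
im=cv2.imread("pics/top0.png"); a=im[150:300,270:420]; b=im[180:240,180:240]
cv2.imwrite("pics/c1.png",np.hstack([cv2.resize(a,(500,500),interpolation=2),cv2.resize(b,(300,300),interpolation=2)[:, :].copy() if 0 else cv2.copyMakeBorder(cv2.resize(b,(300,300),interpolation=2),0,200,0,0,0)]))
E
```

```text
top [[ 0.552 -0.218  0.01 ]
 [ 0.391 -0.177  0.01 ]
 [ 0.302 -0.391  0.01 ]] [0.593 0.429 0.494]
side [[ 0.545 -0.209  0.01 ]
 [ 0.383 -0.168  0.01 ]
 [ 0.298 -0.391  0.01 ]] [0.583 0.418 0.491]
[[ 0.545 -0.213  0.168]
 [ 0.388 -0.173  0.168]
 [ 0.31  -0.38   0.168]]
[[0.49790175 0.12703681 0.038     ]] [[0.49582426 0.12549126 0.038     ]]
```

View pics/c1.png

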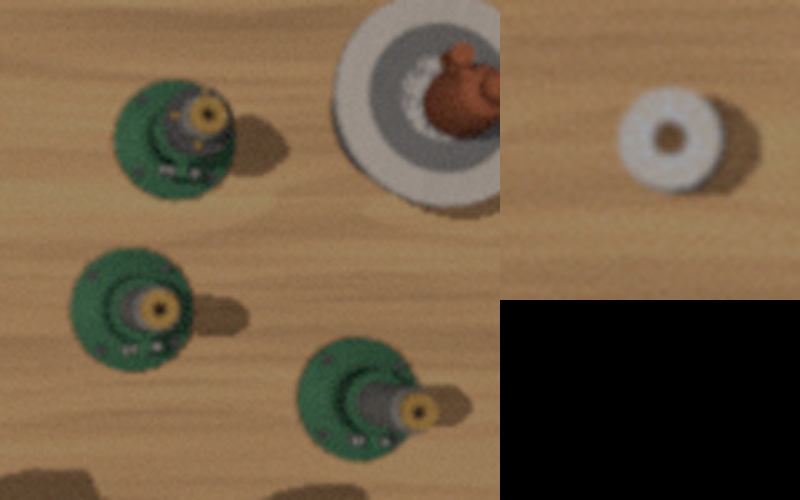

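The crop shows three look-alike extruders: (322,192), (310,242) and (377,270). The one at (322,192) is meant, because it is farthest from the base (0.59 m against 0.43 and 0.49). It is also the only one showing pins and a flange. I'll go and look at it with the wrist camera first.

Request:
{"op": "step_arm", "data": {
  "plan": [
    [0.8,-0.4,-0.4,0,0,0],
    [1,-0.5,-0.4,0,0,0],
    [1,-0.5,-0.4,0,0,0],
    [1,-0.5,-0.4,0,0,0],
    [1,-0.5,0,0,0,0],
    [1,-0.5,0,0,0,0],
    [1,-0.5,0,0,0,0],
    [1,-0.5,0,0,0,0],
    [1,-0.5,0,0,0,0],
    [1,-0.5,0,0,0,0]
  ],
  "hand": 1
}}

```text
t: 1.15
tool_pos: [0.4416, -0.3422, 0.2709]
eef_rot: [-180.0, 0.0, 26.1]
wrist_force: [-0.1, -0.7, 0.2]
gripper_width: 0.0852
gripper_force: 0.0
```

Request:
{"op": "step_arm", "data": {
  "plan": [
    [1,-0.5,0,0,0,0],
    [1,-0.5,0,0,0,0],
    [1,-0.4,0,0,0,0],
    [1,-0.4,0,0,0,0],
    [1,-0.4,0,0,0,0],
    [1,-0.4,0,0,0,0],
    [0.1,-0.2,0,0,0,0],
    [0,0,0,0,0,0],
    [0,0,0,0,0,0]
  ]
}}

```text
t: 2.05
tool_pos: [0.5467, -0.2138, 0.2711]
eef_rot: [-180.0, 0.0, 26.1]
wrist_force: [0.0, 0.3, 0.1]
gripper_width: 0.0856
gripper_force: 0.0
```

```bash
python3 - <<'E'
from h import *
s=r.observe(); print(s["t"],s["tool_pos"],s["eef_rot"],s["joint_positions"])
im=r.grab_frame("wrist"); cv2.imwrite("pics/w1.png",im)
P=[[.547,-.212,z] for z in(.168,.141,.13)]; print(proj("wrist",P,s))
E
```

```text
2.05 [ 0.54672658 -0.21383646  0.27106864] [-1.79997178e+02  3.93577332e-02  2.60902099e+01] [-2.86081141e+01 -3.28289718e+00  9.49243944e+01 -3.05022694e-02
  8.83835498e+01  3.53025441e+01]
[[250.84239699 190.30494461]
 [251.15250765 181.68844814]
 [251.26305369 178.61621086]]
```

View pics/w1.png

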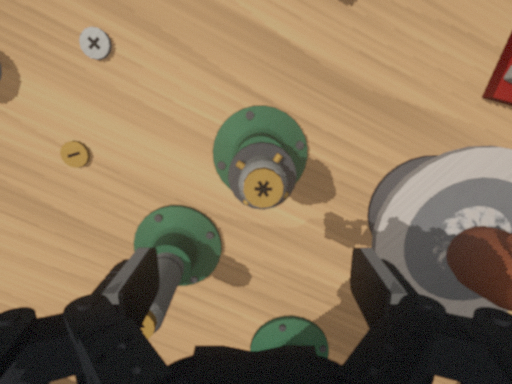

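The wrist view shows the target's die at (264,188), with brass pins at (277,158), (239,160) and (247,203). The steel spare is at (95,43) and the brass spare at (75,154).

```bash
python3 - <<'E'
from h import *
s={"tool_pos":np.array([.54672658,-.21383646,.27106864]),"eef_rot":np.array([-179.997178,.039357,26.09021])}
im=cv2.imread("pics/w1.png"); h=cv2.cvtColor(im,cv2.COLOR_BGR2HSV)
m=cv2.inRange(h,(12,110,90),(30,255,255)); m[:140]=0;m[220:]=0;m[:,:225]=0;m[:,310:]=0
n,l,st,c=cv2.connectedComponentsWithStats(m)
for i in range(1,n):
    if st[i,4]>6: print(st[i],c[i],pix2z("wrist",[c[i]],.168,s)[0].round(4),pix2z("wrist",[c[i]],.138,s)[0].round(4))
i=1+st[1:,4].argmax()
cn=cv2.findContours((l==i).astype('u1'),0,1)[0][0]; e=cv2.minEnclosingCircle(cn); print(e)
C=pix2z("wrist",[e[0]],.168,s)[0]; print("C",C)
for uv in [(277,158),(239,160),(247,203)]:
    q=pix2z("wrist",[uv],.139,s)[0]-C; print(uv,np.degrees(np.arctan2(q[1],q[0]))%90,np.hypot(q[0],q[1]))
cv2.imwrite("pics/c2.png",cv2.resize(im[130:230,210:320],None,fx=6,fy=6,interpolation=2))
E
```

```text
[273 153  10  10  59] [277.3220339  157.62711864] [ 0.5793 -0.2188  0.168 ] [ 0.5753 -0.2232  0.138 ]
[290 154  20  52 444] [302.72747748 186.90540541] [ 0.5674 -0.2473  0.168 ] [ 0.5619 -0.2552  0.138 ]
[236 161   9   8  51] [239.98039216 164.56862745] [ 0.5619 -0.1955  0.168 ] [ 0.5558 -0.197   0.138 ]
[ 244  168   40   40 1140] [263.1245614  187.55263158] [ 0.5533 -0.2197  0.168 ] [ 0.5461 -0.2241  0.138 ]
[284 192   5   7  23] [285.95652174 194.7826087 ] [ 0.5559 -0.2385  0.168 ] [ 0.5491 -0.2453  0.138 ]
[243 200   5   5  18] [245.11111111 202.11111111] [ 0.5362 -0.2122  0.168 ] [ 0.527  -0.2157  0.138 ]
((263.1358642578125, 187.68478393554688), 20.001144409179688)
C [ 0.55316292 -0.21973596  0.168     ]
(277, 158) 81.68966265786615 0.02208951305193731
(239, 160) 76.54867502300405 0.02595326196736575
(247, 203) 84.93511857152609 0.02598099671587337
```

View pics/c2.png

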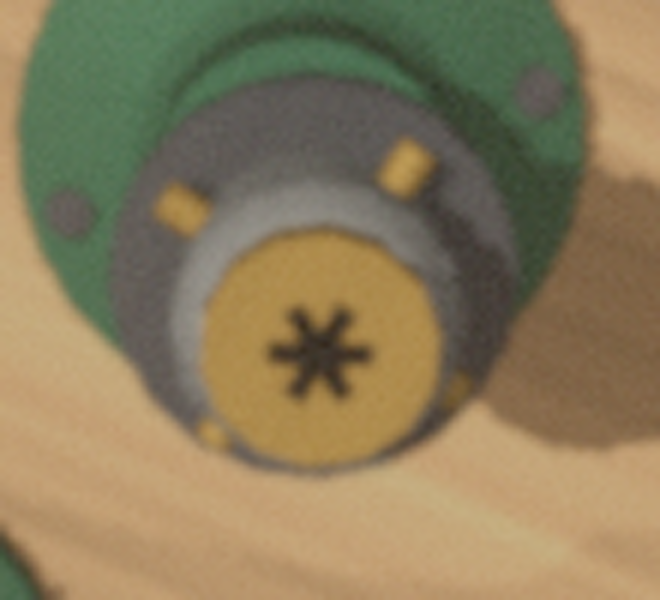

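Request:
{"op": "step_arm", "data": {
  "plan": [
    [0.2,-0.6,0,0,0,0],
    [0.3,-1,0,0,0,0],
    [0.3,-1,0,0,0,0],
    [0.3,-1,0,0,0,0],
    [0.3,-1,0,0,0,0],
    [0.3,-1,0,0,0,0],
    [0.3,-1,0,0,0,0],
    [0.3,-1,0,0,0,0],
    [0.4,-1,0.4,0,0,0],
    [0.3,-1,0.8,0,0,0]
  ]
}}

```text
t: 3.1
tool_pos: [0.5094, 0.0363, 0.2433]
eef_rot: [179.9, -0.2, 26.1]
wrist_force: [0.1, 0.4, -0.3]
gripper_width: 0.0855
gripper_force: 0.0
```

Request:
{"op": "step_arm", "data": {
  "plan": [
    [0.3,-1,1,0,0,0],
    [0.3,-1,1,0,0,0],
    [0.4,-1,0.8,0,0,0],
    [0.2,-0.5,0.8,0,0,0],
    [0,0,0,0,0,0],
    [0,0,0,0,0,0]
  ]
}}

```text
t: 3.7
tool_pos: [0.497, 0.1268, 0.1515]
eef_rot: [180.0, 0.0, 26.1]
wrist_force: [-0.4, 0.0, -0.0]
gripper_width: 0.0856
gripper_force: 0.0
```

```bash
python3 - <<'E'
from h import *
s=r.observe(); print(s["t"],s["tool_pos"],s["eef_rot"],s["joint_positions"])
im=r.grab_frame("wrist"); cv2.imwrite("pics/w2.png",im)
print(proj("wrist",[.497,.126,.038],s))
E
```

```text
3.7 [0.49704403 0.12678166 0.15154133] [1.79991396e+02 2.43928032e-02 2.61288546e+01] [ 6.00138195e+00 -8.89821675e+00  1.11676503e+02 -1.68892905e-02
  7.72416571e+01  6.98762582e+01]
[[253.64856553 188.48651843]]
```

View pics/w2.png

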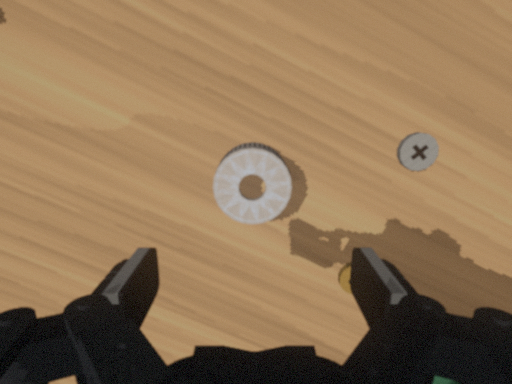

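The collar's top is at (252.5,185.5), within 2 mm of the estimate, and the fingers straddle it clear of the brass spare at (345,278). Now I descend and grip.

Request:
{"op": "step_arm", "data": {
  "plan": [
    [0.09,-0.03,0.5,0,0,0],
    [0,0,1,0,0,0],
    [0,0,1,0,0,0],
    [0,0,1,0,0,0],
    [0,0,1,0,0,0],
    [0,0,0.8,0,0,0],
    [0,0,0.4,0,0,0],
    [0,0,0.15,0,0,0],
    [0,0,0,0,0,0]
  ]
}}

```text
t: 4.65
tool_pos: [0.4995, 0.1284, 0.0053]
eef_rot: [180.0, -0.0, 26.1]
wrist_force: [-0.5, -0.7, 0.1]
gripper_width: 0.0853
gripper_force: 0.0
```

Request:
{"op": "step_arm", "data": {
  "plan": [
    [0,0,0,0,0,0],
    [0,0,0,0,0,0],
    [0,0,0,0,0,0],
    [0,0,0,0,0,0],
    [0,0,0,0,0,0],
    [0,0,0,0,0,0],
    [0,0,0,0,0,0],
    [0,0,0,0,0,0]
  ],
  "hand": 0
}}

```text
t: 5.45
tool_pos: [0.5009, 0.1288, 0.007]
eef_rot: [179.9, -0.2, 26.1]
wrist_force: [-1.0, 0.1, 6.5]
gripper_width: 0.063
gripper_force: 66.3
```

Request:
{"op": "step_arm", "data": {
  "plan": [
    [0,0,-0.3,0,0,0],
    [0,0,-0.8,0,0,0],
    [0,0,-1,0,0,0],
    [0,0,-1,0,0,0],
    [0,0,-1,0,0,0],
    [0,0,-1,0,0,0],
    [0,0,-1,0,0,0],
    [0,0,-1,0,0,0],
    [0,0,-1,0,0,0],
    [0,0,-0.7,0,0,0]
  ]
}}

```text
t: 6.45
tool_pos: [0.4991, 0.1287, 0.227]
eef_rot: [180.0, -0.1, 26.1]
wrist_force: [0.7, -1.3, -1.2]
gripper_width: 0.0627
gripper_force: 65.9
```

Request:
{"op": "step_arm", "data": {
  "plan": [
    [0,0,0,0,0,0],
    [0,0,0,0,0,0]
  ]
}}

```text
t: 6.65
tool_pos: [0.4987, 0.1286, 0.2246]
eef_rot: [-180.0, 0.0, 26.1]
wrist_force: [-0.5, 0.5, -1.7]
gripper_width: 0.0628
gripper_force: 65.9
```

```bash
python3 - <<'E'
from h import *
s=r.observe(); print(s["t"],s["tool_pos"],s["eef_rot"],s["joint_positions"],s["gripper_width"],r.grip_depth)
im=r.grab_frame("wrist"); cv2.imwrite("pics/w3.png",im)
t=s["tool_pos"]; print(proj("wrist",[t[0],t[1],t[2]+.031],s))
# consistent tool-frame location of the collar centre before grasp
s2={"tool_pos":np.array([.49704403,.12678166,.15154133]),"eef_rot":np.array([179.991,.0244,26.1289])}
print(pix2z("wrist",[(252.5,185.5)],.038,s2))
E
```

```text
6.65 [0.49868191 0.1285715  0.2245506 ] [-1.79992933e+02  2.54078507e-02  2.61195154e+01] [ 6.17437054e+00 -1.20296044e+01  1.07268150e+02 -2.03209844e-03
  8.47877488e+01  7.00550418e+01] 0.0627780749401457 0.0187
[[251.33821972 287.71555119]]
[[0.49886426 0.12795578 0.038     ]]
```

View pics/w3.png

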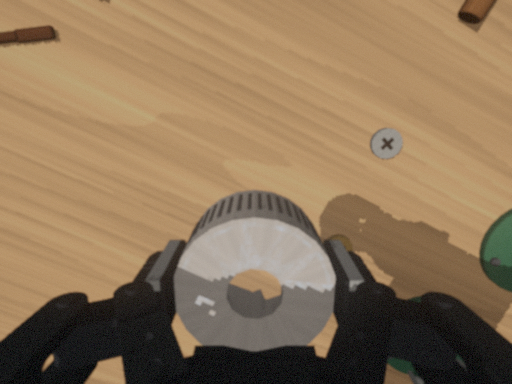

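The held collar shows with its top disc spanning columns 176–335 and its window centred near (255.5,294). It is level between the pads. I'll compute its tool offset, and cross-check the die's position with the top and side cameras.

```bash
python3 - <<'E'
from h import *
s={"tool_pos":np.array([.49868191,.1285715,.2245506]),"eef_rot":np.array([-179.992933,.0254,26.1195])}
Rm=R.from_euler('xyz',s["eef_rot"],degrees=True).as_matrix()
a=np.linspace(0,2*np.pi,181)
for (dx,dy,h) in [(0,0,.031),(0,.0017,.031),(-.002,.0017,.031),(0,.0017,.028),(0,.0017,.034)]:
  for rad in(.032,.011):
    P=s["tool_pos"]+np.c_[dx+rad*np.cos(a),dy+rad*np.sin(a),-h+0*a]@Rm.T
    q=proj("wrist",P,s); print((dx,dy,h,rad),q.min(0).round(1),q.max(0).round(1))
im=cv2.imread("pics/w3.png"); g=cv2.GaussianBlur(cv2.cvtColor(im,6),(3,3),0)
print("row275 L",g[275,168:190],"R",g[275,325:345]); print("win col", g[255:330:3,255]); print("topedge",g[190:235:2,255])
for n,box in (("top",(318,345,175,200)),("side",(278,296,134,160))):
    x=cv2.imread(f"pics/{n}0.png"); h=cv2.cvtColor(x,40); m=cv2.inRange(h,(14,110,100),(30,255,255)); M=np.zeros_like(m); M[box[2]:box[3],box[0]:box[1]]=1
    k,l,st,c=cv2.connectedComponentsWithStats(m*M)
    for i in range(1,k):
        if st[i,4]>8: print(n,st[i],c[i],pix2z(n,[c[i]],.168)[0].round(4))
E
```

```text
(0, 0, 0.031, 0.032) [169.2 210.4] [333.5 355.2]
(0, 0, 0.031, 0.011) [223.2 262.3] [279.5 311.9]
(0, 0.0017, 0.031, 0.032) [173.5 210.4] [337.9 355.2]
(0, 0.0017, 0.031, 0.011) [227.5 262.3] [283.8 311.9]
(-0.002, 0.0017, 0.031, 0.032) [173.9 215.6] [337.5 359.1]
(-0.002, 0.0017, 0.031, 0.011) [227.7 267. ] [283.7 316.2]
(0, 0.0017, 0.028, 0.032) [175.4 207.7] [336.  349.8]
(0, 0.0017, 0.028, 0.011) [228.1 258.6] [283.2 307.2]
(0, 0.0017, 0.034, 0.032) [171.6 213.2] [339.8 360.8]
(0, 0.0017, 0.034, 0.011) [226.9 266.3] [284.5 316.8]
row275 L [ 37  38  39  39  45  62  86 103 111 113 113 112 113 113 114 114 114 114
 114 115 116 116] R [173 175 176 175 175 173 171 169 164 146 110  70  49  44  44  43  42  42
  42  42]
win col [180 182 183 181 175 155 148 148 141 144 145 143 107  88  85  85  85  83
  83  84  84  97 111 113 113]
topedge [125 107 107 105 104 107 106 105 105 106 106 107 108 120 159 173 176 177
 175 173 172 173 173]
top [327 175  18  15 163] [335.68711656 181.41717791] [ 0.5612 -0.2292  0.168 ]
side [278 134  13  10  75] [283.02666667 137.48      ] [ 0.5572 -0.2101  0.168 ]
side [278 152   2   8  10] [278.2 155.1] [ 0.5254 -0.1047  0.168 ]
side [291 154   5   6  27] [292.88888889 156.77777778] [ 0.4818 -0.1174  0.168 ]
```

Request:
{"op": "step_arm", "data": {
  "plan": [
    [-0.2,0.5,0,0,0,0],
    [-0.3,1,0,0,0,0],
    [-0.3,1,0,0,0,0],
    [-0.3,1,0,0,0,0],
    [-0.3,1,0,0,0,0],
    [-0.3,1,0,0,0,0],
    [-0.3,1,0,0,0,0],
    [-0.3,1,0,0,0,0],
    [-0.3,1,0,0,0,0],
    [-0.3,1,0,0,0,0]
  ]
}}

```text
t: 7.7
tool_pos: [0.5376, -0.1183, 0.2234]
eef_rot: [-179.9, 0.1, 26.1]
wrist_force: [-0.2, 0.6, -1.6]
gripper_width: 0.0625
gripper_force: 65.9
```

Request:
{"op": "step_arm", "data": {
  "plan": [
    [-0.3,1,0,0,0,0],
    [-0.3,1,0,0,0,0],
    [-0.3,1,0,0,0,0],
    [-0.3,0.6,0,0,0,0],
    [-0.1,0.34,0,0,0,0],
    [0,0,0,0,0,0],
    [0,0,0,0,0,0]
  ]
}}

```text
t: 8.4
tool_pos: [0.5525, -0.2188, 0.2247]
eef_rot: [-179.9, 0.0, 26.1]
wrist_force: [0.6, -0.8, -1.6]
gripper_width: 0.0627
gripper_force: 65.9
```

```bash
python3 - <<'E'
from h import *
s=r.observe(); print(s["t"],s["tool_pos"],s["eef_rot"],s["joint_positions"],s["wrist_force"])
Rm=R.from_euler('xyz',s["eef_rot"],degrees=True).as_matrix()
print((Rm.T@(np.array([.5524,-.2192,s["tool_pos"][2]])-s["tool_pos"]))/.025)
ims=[r.grab_frame(n) for n in("side","top")]
cv2.imwrite("pics/c4.png",np.hstack([cv2.resize(ims[0][90:200,240:340],None,fx=4,fy=4,interpolation=2),cv2.resize(ims[1][140:250,290:390],None,fx=4,fy=4,interpolation=2)]))
E
```

```text
8.4 [ 0.55249786 -0.21876507  0.22473316] [-1.79946081e+02  8.78430080e-03  2.61341668e+01] [-2.87857639e+01 -8.64065885e-01  9.69784685e+01  2.39339842e-02
  8.39347714e+01  3.50775343e+01] [ 0.56220295 -0.77619151 -1.58051233]
[-1.11773869e-02  1.38945068e-02 -1.13620805e-05]
```

View pics/c4.png

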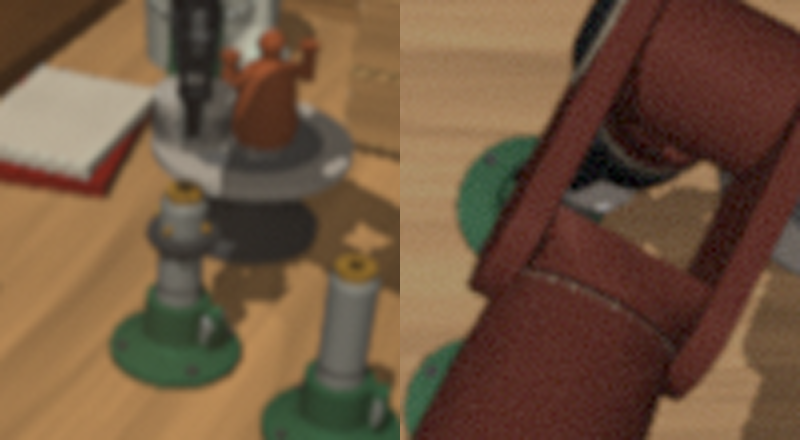

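The side view shows the collar held over the target barrel at about (183,190) in the crop, and all the bystanders are in place. The arm blocks the top view. I'll lower it in small steps and watch the force.

Request:
{"op": "step_arm", "data": {
  "plan": [
    [-0.01,0.01,0.6,0,0,0],
    [0,0,0.8,0,0,0],
    [0,0,0.4,0,0,0],
    [0,0,0.2,0,0,0],
    [0,0,0.2,0,0,0],
    [0,0,0.1,0,0,0],
    [0,0,0,0,0,0]
  ]
}}

```text
t: 9.2
tool_pos: [0.5527, -0.2197, 0.1677]
eef_rot: [180.0, -0.0, 26.1]
wrist_force: [0.8, 0.4, -0.1]
gripper_width: 0.0623
gripper_force: 65.9
```

Request:
{"op": "step_arm", "data": {
  "plan": [
    [0,0,0.1,0,0,0],
    [0,0,0.1,0,0,0],
    [0,0,0,0,0,0]
  ]
}}

```text
t: 9.5
tool_pos: [0.5526, -0.2196, 0.1624]
eef_rot: [-180.0, -0.0, 26.1]
wrist_force: [0.4, 0.4, -1.6]
gripper_width: 0.0627
gripper_force: 65.9
```

Request:
{"op": "step_arm", "data": {
  "plan": [
    [0,0,0.1,0,0,0],
    [0,0,0.1,0,0,0],
    [0,0,0,0,0,0]
  ]
}}

```text
t: 9.8
tool_pos: [0.553, -0.2193, 0.1573]
eef_rot: [-180.0, -0.1, 26.1]
wrist_force: [2.9, 1.6, -1.2]
gripper_width: 0.0627
gripper_force: 66.0
```

A lateral force of about 3 N along tool +x shows the bore is touching the barrel. I'll shift 1 mm that way and carry on down.

Request:
{"op": "step_arm", "data": {
  "plan": [
    [0.04,0,0,0,0,0],
    [0,0,0.1,0,0,0],
    [0,0,0,0,0,0]
  ]
}}

```text
t: 10.1
tool_pos: [0.5533, -0.2192, 0.1545]
eef_rot: [-180.0, 0.0, 26.1]
wrist_force: [1.6, 0.3, -1.9]
gripper_width: 0.0623
gripper_force: 66.0
```

Request:
{"op": "step_arm", "data": {
  "plan": [
    [0,0,0.1,0,0,0],
    [0,0,0.1,0,0,0],
    [0,0,0,0,0,0]
  ]
}}

```text
t: 10.4
tool_pos: [0.5533, -0.2191, 0.1494]
eef_rot: [-180.0, 0.0, 26.1]
wrist_force: [1.7, 1.3, -1.9]
gripper_width: 0.0627
gripper_force: 65.9
```

Request:
{"op": "step_arm", "data": {
  "plan": [
    [0,0,0.1,0,0,0],
    [0,0,0.1,0,0,0],
    [0,0,0,0,0,0]
  ]
}}

```text
t: 10.7
tool_pos: [0.5537, -0.2193, 0.1477]
eef_rot: [180.0, 0.0, 26.1]
wrist_force: [-5.3, 3.2, 10.5]
gripper_width: 0.0622
gripper_force: 67.2
```

The collar has landed on the pins (TCP z 0.1477, 12 N). Now I turn in small batches under this push.

Request:
{"op": "step_arm", "data": {
  "plan": [
    [0,0,0,0,0,-0.35],
    [0,0,0,0,0,-0.35],
    [0,0,0,0,0,-0.35],
    [0,0,0,0,0,0]
  ]
}}

```text
t: 11.1
tool_pos: [0.5552, -0.2191, 0.1478]
eef_rot: [179.9, -0.2, 35.2]
wrist_force: [1.0, 4.0, 6.0]
gripper_width: 0.0628
gripper_force: 66.8
```

Request:
{"op": "step_arm", "data": {
  "plan": [
    [0,0,0,0,0,-0.35],
    [0,0,0,0,0,-0.35],
    [0,0,0,0,0,0]
  ]
}}

```text
t: 11.4
tool_pos: [0.5552, -0.2188, 0.1478]
eef_rot: [179.9, -0.2, 41.2]
wrist_force: [1.3, 4.2, 6.8]
gripper_width: 0.0629
gripper_force: 66.8
```

Request:
{"op": "step_arm", "data": {
  "plan": [
    [0,0,0,0,0,-0.35],
    [0,0,0,0,0,-0.35],
    [0,0,0,0,0,0]
  ]
}}

```text
t: 11.7
tool_pos: [0.5554, -0.2185, 0.1475]
eef_rot: [179.9, -0.2, 47.2]
wrist_force: [1.5, 5.9, 6.6]
gripper_width: 0.0629
gripper_force: 66.7
```

Request:
{"op": "step_arm", "data": {
  "plan": [
    [0,0,0,0,0,-0.35],
    [0,0,0,0,0,-0.35],
    [0,0,0,0,0,0]
  ]
}}

```text
t: 12.0
tool_pos: [0.5544, -0.2186, 0.1462]
eef_rot: [179.9, -0.1, 53.2]
wrist_force: [1.2, 4.1, 3.6]
gripper_width: 0.0629
gripper_force: 66.4
```

Request:
{"op": "step_arm", "data": {
  "plan": [
    [0,0,0,0,0,-0.35],
    [0,0,0,0,0,-0.35],
    [0,0,0,0,0,0]
  ]
}}

```text
t: 12.3
tool_pos: [0.5536, -0.2186, 0.1448]
eef_rot: [-180.0, -0.1, 59.1]
wrist_force: [1.4, 4.5, 1.1]
gripper_width: 0.0624
gripper_force: 66.1
```

It is dropping between yaw 53° and 59°. I stop turning, ease 1 mm towards +y to relieve the side force, and push down gently.

Request:
{"op": "step_arm", "data": {
  "plan": [
    [0.03,-0.02,0.06,0,0,0],
    [0,0,0.06,0,0,0],
    [0,0,0,0,0,0]
  ]
}}

```text
t: 12.6
tool_pos: [0.5532, -0.2183, 0.1418]
eef_rot: [-180.0, 0.0, 59.2]
wrist_force: [-0.1, 2.3, -1.1]
gripper_width: 0.0626
gripper_force: 66.1
```

Request:
{"op": "step_arm", "data": {
  "plan": [
    [0.02,0,0.1,0,0,0],
    [0,0,0.06,0,0,0],
    [0,0,0,0,0,0]
  ]
}}

```text
t: 12.9
tool_pos: [0.5536, -0.2184, 0.1386]
eef_rot: [180.0, 0.1, 59.2]
wrist_force: [-3.6, 3.1, 4.8]
gripper_width: 0.0629
gripper_force: 66.6
```

```bash
python3 -c "
from h import *
s=r.observe();print(s['moment'],s['wrist_force'],s['tool_pos'])"
```

```text
[ 0.26310434  0.28481302 -0.06158142] [-3.56183028  3.09465298  4.79379456] [ 0.55357293 -0.21835582  0.13862181]
```

Request:
{"op": "step_arm", "data": {
  "plan": [
    [0,-0.02,0.08,0,0,0],
    [0,0,0.08,0,0,0],
    [0,0,0,0,0,0],
    [0,0,0,0,0,0]
  ]
}}

```text
t: 13.3
tool_pos: [0.5537, -0.2184, 0.137]
eef_rot: [179.9, 0.1, 59.2]
wrist_force: [-6.0, 3.8, 12.9]
gripper_width: 0.0631
gripper_force: 67.4
```

Request:
{"op": "step_arm", "data": {
  "plan": [
    [0,0,0.06,0,0,0],
    [0,0,0.06,0,0,0],
    [0,0,0,0,0,0],
    [0,0,0,0,0,0]
  ]
}}

```text
t: 13.7
tool_pos: [0.5537, -0.2184, 0.1369]
eef_rot: [179.9, 0.1, 59.2]
wrist_force: [-12.7, 7.0, 25.2]
gripper_width: 0.0627
gripper_force: 68.7
```

It stopped at 0.1369, which is 10.8 mm below the pin contact (11 mm expected), with 27 N net and no further motion, so it is home. I'll relieve the lateral load, ease the push a little and check.

Request:
{"op": "step_arm", "data": {
  "plan": [
    [0,-0.04,-0.03,0,0,0],
    [0,0,0,0,0,0],
    [0,0,0,0,0,0],
    [0,0,0,0,0,0],
    [0,0,0,0,0,0]
  ]
}}

```text
t: 14.2
tool_pos: [0.5537, -0.2184, 0.137]
eef_rot: [179.8, 0.1, 59.2]
wrist_force: [-7.0, 4.3, 20.0]
gripper_width: 0.0628
gripper_force: 68.2
```

```bash
python3 - <<'E'
from h import *
s=r.observe();print(s['t'],s['tool_pos'],s['eef_rot'],s['wrist_force'],s['moment'])
im=r.grab_frame("side"); cv2.imwrite("pics/c5.png",cv2.resize(im[100:250,140:340],None,fx=4,fy=4,interpolation=2))
E
```

```text
14.2 [ 0.55366427 -0.21837194  0.13696   ] [1.79788819e+02 6.16189139e-02 5.91914512e+01] [-6.96384407  4.32724445 20.00885501] [ 0.84103713  1.50026027 -0.05745961]
```

View pics/c5.png

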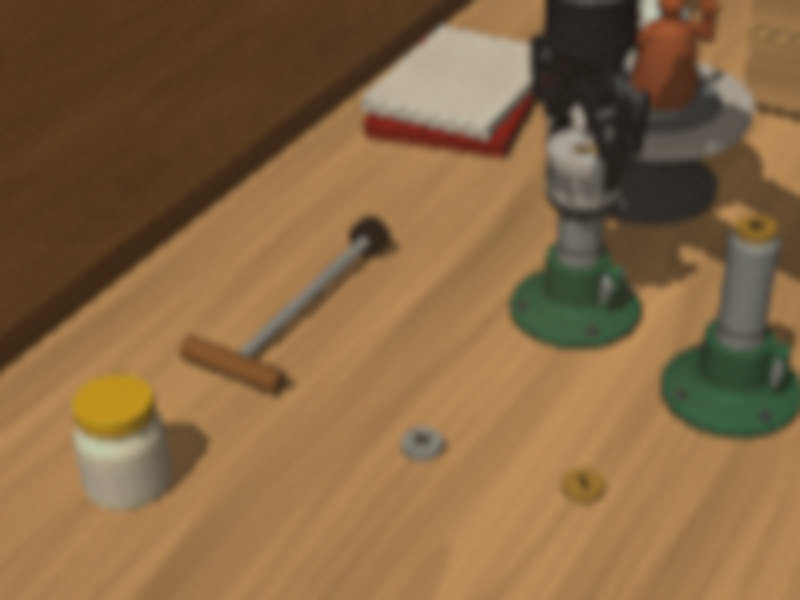

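The side view shows the collar seated on the shoulder at about (585,175), still held, with the dies, jar, plunger and figure undisturbed. I'm handing it in.

```bash
python3 -c "
from workcell import r
print(r.finish_job())"
```

```text
the job is handed in; nothing more can be done
None
```

The collar is over the farthest extruder's four pins and seated on the shoulder, and the arm is holding it there level under about 20 N for the locking screw; the bystanders I could see are unmoved, and the job is handed in (result not shown to me).

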